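# Clear the clamping jig and hold its spring jaw open at the mark

## Robot

A 6-joint arm with a two-finger parallel gripper is mounted at the origin on the work surface. World frame = base frame: x ahead of the robot, y to its left, z up, the work surface at z = 0. Lengths are in m, angles in rad, forces in N, time in s.
With the tool pointing down it reaches from about 0.35 to 0.975 m from the base axis. Payload 4.9 kg.
Tool frame: the origin (TCP) lies on the mounting face of the last link; the fingertips stand 173 mm ahead of it and the grasp point (between the pads) lies 155 mm ahead of it (tcp_to_grasp is the distance from the TCP to the grasp point, in m); z points along the fingers, y is the line along which they close (so a half turn about z gives the same grasp; the last joint's range is limited). The gripper opens to 85 mm and grips with 20 to 120 N. Pads are 22 mm wide; open, the fingers measure 114 mm over their backs; the gripper's body (76 mm by 85 mm) begins 54 mm behind the grasp point. The pads swing forward as they close: fully open they stand 13 mm farther back than shut.
Start: joints at [1.141, 0.053, 1.613, -0, 1.476, -0.119], TCP at [0.191, 0.595, 0.405] pointing down, gripper open.
Joint ranges: [-3.01, 3.01], [-1.01, 2.22], [0.06, 2.58], [-1.02, 4.17], [0.09, 2.62], [-3.14, 3.14]. Speed limits (rad/s): [2.57, 2.57, 3.14, 3.14, 3.14, 3.14].

## Interface

Orientations are given as a rotation vector (axis times angle).
In Python, from station import get_obs, get_image, calibration, finish_job, tcp_to_grasp gives the robot as it stands. The module is installed in compiled form; this text tells all that it offers.
- The arm moves only by the tool arm_command, never from a script. Its argument "plan" is a list that holds one entry, the list of rows, each a list of 6 numbers: the shift along the tool's x, y, z in cm, then the turn, a rotation vector about the tool's x, y, z in rad. A call has 1 to 12 rows; each row is the pose to reach, as a shift and turn from the pose commanded when the call began, along the tool's axes at that moment; what a row does not reach only later rows make up. A row lasts 1/12 s, in which the tool goes at most 41.7 mm and 7.16 degrees, less where a joint would pass 70% of its speed; a pose out of reach is approached as far as the arm can. A call with a gripper value outside its range is refused whole. "gripper" is the closure, from -1 (fully open) to 1 (shut), set as the call begins (left out, the last holds). The fingers move at their own pace and stop on an object; "force" is the grip in N (left out, the last holds). Time passes only in rows, so rows that repeat a pose let the fingers close. It gives the time, the measured TCP pose, the force, the opening and the grip force at its end, in the units of the state.
- get_obs(): the state, without advancing time (a new reading comes with each control period).
- get_image(name): name is "scene" or "top"; returns (picture, depth): 384x512x3 uint8, blue, green, red; 384x512 float32, m along the optical axis (not along the pixel's ray), 0 where there is no reading.
- calibration(name): a dict with "fx", "fy", "cx", "cy" (pixels), "pose" (4x4, takes a point from camera to world coordinates). Camera axes: x right, y up, looking along -z (the intrinsics and any distortion apply to the point x, -y, -z); pixel columns grow to the right and rows downward; lengths in m; the calibration is good to about 2 mm. A picture is of the moment at which its call begins. calibration takes no time and is no camera call.
- finish_job(): hands the job in; it is judged then, once.
The state is a dict: "t": time; "q": joint angles; "dq": joint speeds; "effort": joint torques, N m; "tool_pos": TCP position; "tool_rot": TCP orientation; "contact_force": force on the tool from outside, world axes, zero at the start; "wrist_torque": the same for the moment, N m; "opening": finger opening in m; "grip_force": force on a finger pad.
Only numpy, scipy, OpenCV 4.12 (cv2) and the standard library are available. Lean on these libraries where they do the work, as an engineer would, in place of code of your own. Each camera call takes 0.05 s, during which the arm holds its last target. There are 200 camera calls.

## Task

Clear the bed of the clamping jig for the next board: put the two square wooden bench dogs into the rectangular grey box and the round steel collar into the round tin. Then pull the jig's spring-loaded jaw by its upright handle, away from the fence, until its pointer stands level with the steel marker on the edge of the board, and finish while still gripping and holding it there: the jaw springs shut if let go. Leave the other things on the bench where they are.

Things in the scene. Friction and masses are not known exactly. Their poses are not given: they have to be found in the camera images.
- jig: clamping jig fixed to the bench: plywood board 170 (x) x 400 (y) x 18 mm thick, origin at the centre of its underside. In its frame: a low fence (30 mm thick in y, 25 mm above the board) across the -y end, centre y = -185 mm; then the clear bed, y = -170 to +40 mm, whose top is 18 mm above the bench; then the sliding jaw. The jaw slides along the jig's +y to open. A thin stop plate (24 mm tall) stands at y = +197 mm
- jaw: sliding jaw of the jig: dark wooden bar 120 (x) x 50 (y) mm, top 26 mm above the jig's board, with an upright handle on it. Axes as the jig's; origin at its centre, on the board's top, 65 mm along the jig's +y from the jig's origin while shut. It slides up to 100 mm along +y; a spring shuts it: 5 N at rest and 1 N more per 10 mm pulled (about 9 to 13 N at the mark)
- handle (a point): middle of the jaw's upright wooden handle: 50 (x) x 22 (y) mm, rising 50 mm above the jaw's bar; the point lies 25 mm below the handle's top and 26 mm above the bar, 70 mm above the bench. Grip it from above across its 22 mm (the jig's y)
- jaw_pointer (a point): tip of the small steel pointer that sticks out of the jaw's +x side; it lies at the jaw's middle in y, 76 mm along +x from the jaw's origin, and moves with the jaw (its y offset from the handle is 0)
- index: the mark: an upright steel blade 3 mm thick (y), 26 mm tall above the board, on a small dark block 16 mm square, clipped to the board's +x edge. Origin at the blade's foot, centre of its thickness; axes as the jig's. The jaw must be pulled along the jig's +y until the pointer has the blade's y (35 to 80 mm from shut, different each time)
- dog_a_center (a point): a bench dog, wooden, lying on the jig's bed: square shaft 20 x 20 mm, 62 mm long in all along its x, with a head 14 mm long, 30 mm wide (y), 24 mm tall at its +x end, all with one flat underside. The point is the middle of its length, 10 mm above its underside. Grip across the shaft (its y, 20 mm), at or a little to the -x side of the point. 25 to 50 g
- dog_b_center (a point): the second bench dog, the same in all
- collar_center (a point): steel stop collar lying flat on the jig's bed: ring of 36 mm outer and 16 mm inner diameter, 18 mm tall; the point is its centre, half-way up. 60 to 130 g
- box: rectangular grey plastic box fixed to the bench, 150 (x) x 130 (y) x 50 mm tall, open on top, walls and floor 5 mm; origin at the centre of its underside. It and the tin stand on either side of the jig and may change places
- tin: round steel tin fixed to the bench, 140 mm across the rim, 50 mm tall, open on top, wall 4 mm; origin at the centre of its underside
- mallet: leave alone: wooden mallet, head 70 x 130 x 60 mm, round handle 200 mm long, lying on its side beyond the jig
- glue: leave alone: white glue bottle, 60 mm across, 165 mm tall, standing beyond the jig on the right
- sanding_block: leave alone: cork sanding block 100 x 65 x 35 mm, near the robot on its left
- chisel: leave alone: long hand tool like a screwdriver, 210 mm, lying beyond the left-hand tray
- tape: leave alone: black tape measure 70 x 40 x 65 mm, near the robot on its right
- offcut: leave alone: wooden offcut 50 x 160 x 30 mm lying beyond the right-hand tray

How it is judged:
On the way, in this order (a step that is already met when the one before it is completed fails the run):
1. both bench dogs lie in the grey box and the collar in the tin, let go (x of dog_a_center in the frame of box between -0.075 and 0.075 m and y of dog_a_center in the frame of box between -0.065 and 0.065 m and height (world z) of each of dog_a_center, dog_b_center, collar_center below 0.05 m and x of dog_b_center in the frame of box between -0.075 and 0.075 m and y of dog_b_center in the frame of box between -0.065 and 0.065 m and horizontal distance between collar_center and tin below 0.07 m and contact force between the fingers and dog_a below 0.05 N and contact force between the fingers and dog_b below 0.05 N and contact force between the fingers and collar below 0.05 N), for 0.2 s.
2. the jaw is pulled out until its pointer is level with the marker, and held (y of jaw_pointer in the frame of index between -0.005 and 0.005 m and contact force between the fingers and jaw above 3 N and linear speed of jaw below 0.01 m/s), for 0.3 s.
At the end, for the whole second after the job is handed in: both bench dogs lie within the grey box and the collar within the tin, below the rims and let go; the jaw's pointer is within 5 mm of the marker along the slide, at rest, and the fingers hold it there (more than 3 N between fingers and jaw) (all of step 1 and all of step 2); the arm keeps its last pose, push and grip.
It fails at once if one of the other things on the bench is shifted by more than 30 mm (distance of any of mallet, glue, sanding_block, chisel, tape, offcut from where it was at the start of the episode above 0.03 m).
It also fails if it takes over 72 s, if anything falls off the work surface, if the arm or the gripper's body presses on something with over 40 N, if the wrist force passes 120 N, or if a joint passes its speed limit or range.

## Working session

There is one attempt and no reset: what is moved stays moved. The work goes in short steps, Python scripts to look and compute and a tool call to move; the robot and the scene stay as the last step left them, time stands still between calls to the robot, and variables do not carry over. Pictures are saved under pics/ and viewed, at most 10 in all, crops included, and the job is handed in when it is done.

Besides the shell and the picture viewer there is one more tool, called as name(argument=value, ...), one argument or row to a line, values as JSON. arm_command: Moves the arm, as the interface text tells. Its arguments: {"type":"object","properties":{"plan":{"type":"array"},"gripper":{"type":"number"},"force":{"type":"number"}},"required":["plan"]}

```bash
mkdir -p pics; python3 - <<'E'
from station import *
import cv2,numpy as np
print(get_obs(),tcp_to_grasp)
for n in("top","scene"):
    p,d=get_image(n);cv2.imwrite(f"pics/{n}0.png",p);np.save(f"{n}0.npy",d);c=calibration(n);print(c)
E
```

```text
{'t': 0.0, 'q': array([ 1.14100373e+00,  5.33626639e-02,  1.61430055e+00, -4.13334305e-05,
        1.47598143e+00, -1.18941051e-01]), 'dq': array([-6.98167650e-04, -1.81715901e-03, -6.85065602e-05,  3.77770752e-04,
        6.82955181e-04, -9.87241051e-04]), 'effort': array([-3.39211583e-04, -3.93675399e+01, -3.70174885e+01, -1.57031764e-04,
        7.07405998e-03,  8.71844719e-06]), 'tool_pos': array([0.19102468, 0.59481061, 0.40345513]), 'tool_rot': array([-0.4862346 , -3.10321229,  0.00311969]), 'contact_force': array([-0.07195082,  0.03887261,  0.42899994]), 'wrist_torque': array([ 0.01080585, -0.01179398,  0.01299552]), 'grip_force': 0.0, 'opening': 0.08546146783608026} 0.1547
{'fx': 433.6176050391624, 'fy': 433.6176050391624, 'cx': 254.10108217974528, 'cy': 203.27293224857107, 'pose': array([[-2.05920359e-02,  9.78782471e-01, -2.03864764e-01,
         3.41971042e-01],
       [-9.99777266e-01, -2.11023655e-02, -3.29512784e-04,
        -1.17735310e-02],
       [-4.62455008e-03,  2.03812571e-01,  9.78999004e-01,
         1.15543378e+00],
       [ 0.00000000e+00,  0.00000000e+00,  0.00000000e+00,
         1.00000000e+00]])}
{'fx': 381.32627115436526, 'fy': 381.32627115436526, 'cx': 261.0478516269768, 'cy': 191.7306101607167, 'pose': array([[-0.5844828 , -0.68735214,  0.43119242,  1.00812573],
       [ 0.81134792, -0.5014505 ,  0.30043624,  0.31496784],
       [ 0.00971616,  0.52544689,  0.85077092,  0.96596857],
       [ 0.        ,  0.        ,  0.        ,  1.        ]])}
```

View pics/top0.png

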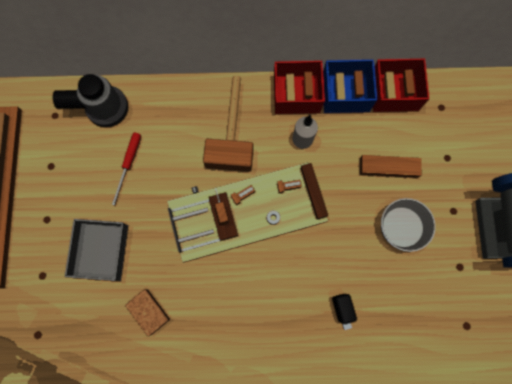

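View pics/scene0.png

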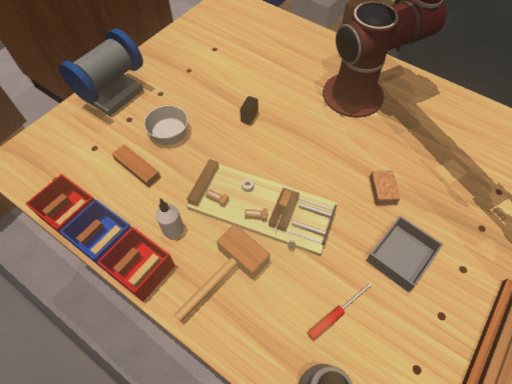

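```bash
python3 - <<'E'
import cv2
p=cv2.imread("pics/top0.png");cv2.imwrite("pics/top0c.png",cv2.resize(p[155:270,160:335],None,fx=4.5,fy=4.5,interpolation=cv2.INTER_CUBIC))
E
```

```text
(no output)
```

View pics/top0c.png

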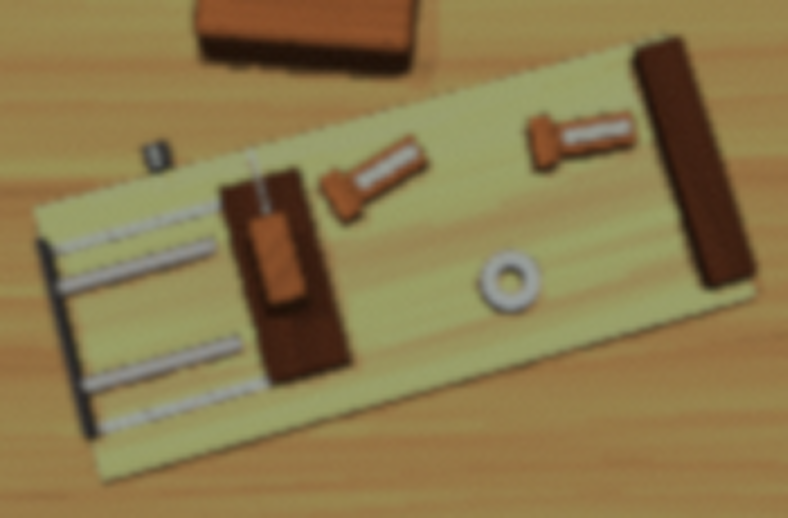

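```bash
cat > h.py <<'E'
import numpy as np,cv2
from station import *
def w(name,u,v,z):
    c=calibration(name);P=c["pose"]
    r=P[:3,:3]@np.array([(u-c["cx"])/c["fx"],-(v-c["cy"])/c["fy"],-1.])
    return P[:3,3]+r*(z-P[2,3])/r[2]
def wd(name,d,u,v):
    c=calibration(name);P=c["pose"];z=d[int(round(v)),int(round(u))]
    return P[:3,3]+P[:3,:3]@(z*np.array([(u-c["cx"])/c["fx"],-(v-c["cy"])/c["fy"],-1.]))
E
python3 - <<'E'
from h import *
np.set_printoptions(precision=4,suppress=True)
d=np.load("top0.npy")
for n,u,v,z in [("cTL",35,207,.018),("cBL",104,481,.018),("cBR",757,297,.018),("cTR",686,37,.043),("d1head",337,198,.042),("d1headc",343,195,.042),("d1tail",420,152,.038),("d2head",543,142,.042),("d2tail",634,130,.038),("collar",511,281,.036),("blade",157,155,.044),("bladefoot",157,170,.018),("ptr",252,152,.035),("handletop",277,257,.0945)]:
    U,V=160+u/4.5,155+v/4.5
    print(n,w("top",U,V,z),wd("top",d,U,V))
for n,u,v,z in [("boxTL",75,221,.05),("boxTR",127,223,.05),("boxBR",120,281,.05),("boxBL",67,277,.05),("tinL",380,226,.05),("tinR",434,226,.05),("tinT",407,200,.05),("tinB",407,252,.05)]:
    print(n,w("top",u,v,z),wd("top",d,u,v))
E
```

```text
cTL [0.5901 0.2202 0.018 ] [0.5901 0.2203 0.0177]
cBL [0.4267 0.1769 0.018 ] [0.4271 0.1779 0.0124]
cBR [ 0.5265 -0.2071  0.018 ] [ 0.5293 -0.2101  0.0007]
cTR [ 0.6795 -0.1694  0.043 ] [ 0.6919 -0.1752  0.002 ]
d1head [0.5864 0.0389 0.042 ] [0.5866 0.0389 0.0409]
d1headc [0.5881 0.0353 0.042 ] [0.5873 0.0352 0.0459]
d1tail [ 0.6139 -0.0102  0.038 ] [ 0.6142 -0.0102  0.037 ]
d2head [ 0.6174 -0.0825  0.042 ] [ 0.6175 -0.0825  0.0419]
d2tail [ 0.6246 -0.1367  0.038 ] [ 0.625  -0.1369  0.0362]
collar [ 0.5361 -0.0615  0.036 ] [ 0.5397 -0.0625  0.0149]
blade [0.614 0.144 0.044] [0.6151 0.1446 0.0394]
bladefoot [0.6111 0.1475 0.018 ] [0.6101 0.1469 0.0223]
ptr [0.6168 0.0891 0.035 ] [0.6149 0.0884 0.043 ]
handletop [0.5422 0.0701 0.0945] [0.5415 0.0698 0.0982]
boxTL [0.5353 0.4528 0.05  ] [0.5356 0.4535 0.0484]
boxTR [0.5272 0.3179 0.05  ] [0.5354 0.3325 0.001 ]
boxBR [0.3799 0.3297 0.05  ] [0.3813 0.3427 0.0082]
boxBL [0.3926 0.4639 0.05  ] [0.3926 0.4635 0.051 ]
tinL [ 0.5055 -0.334   0.05  ] [ 0.5125 -0.3478  0.0025]
tinR [ 0.5025 -0.4726  0.05  ] [ 0.503  -0.474   0.0465]
tinT [ 0.5723 -0.4096  0.05  ] [ 0.573  -0.4109  0.0465]
tinB [ 0.4374 -0.3971  0.05  ] [ 0.4414 -0.4134  0.0032]
```

```bash
cat >> h.py <<'E'
from scipy.spatial.transform import Rotation as Ro
def to(x,y,z,yaw,base=None):
    """shift (cm) in tool axes + turn to TCP target, tool down, tool y at world angle yaw deg (mod 180)"""
    o=get_obs();R=Ro.from_rotvec(o["tool_rot"])
    p=o["tool_pos"]
    cur=np.degrees(np.arctan2(*R.as_matrix()[[1,0],1]))
    yaw=cur+(yaw-cur+90)%180-90
    a=np.radians(yaw)
    T=np.array([[-np.sin(a),np.cos(a),0],[np.cos(a),np.sin(a),0],[0,0,-1]])
    T=np.column_stack([np.cross([np.cos(a),np.sin(a),0],[0,0,-1]),[np.cos(a),np.sin(a),0],[0,0,-1]])
    s=R.inv().apply(np.array([x,y,z])-p)*100
    r=(R.inv()*Ro.from_matrix(T)).as_rotvec()
    return np.round(np.r_[s,r],3).tolist()
E
python3 -c "
from h import *
print(to(.5993,.0156,.30,30));print(to(.5993,.0156,.195,30))"
```

```text
[-56.587, -42.64, 10.423, -0.002, 0.0, 0.736]
[-56.59, -42.621, 20.923, -0.002, 0.0, 0.736]
```

arm_command(
  plan=[
    [[-56.6,-42.6,10.4,0,0,0.736],[-56.6,-42.6,10.4,0,0,0.736],[-56.6,-42.6,10.4,0,0,0.736],[-56.6,-42.6,10.4,0,0,0.736],[-56.6,-42.6,10.4,0,0,0.736],[-56.6,-42.6,10.4,0,0,0.736],[-56.6,-42.6,10.4,0,0,0.736],[-56.6,-42.6,10.4,0,0,0.736],[-56.6,-42.6,10.4,0,0,0.736],[-56.6,-42.6,10.4,0,0,0.736],[-56.6,-42.6,10.4,0,0,0.736],[-56.6,-42.6,10.4,0,0,0.736]],
  ],
  gripper=0.0,
  force=40,
)

```text
t: 1.1
tool_pos: [0.477, 0.189, 0.3315]
tool_rot: [-1.57, -2.721, 0.0]
contact_force: [0.6, 0.7, 0.1]
opening: 0.0432
grip_force: 0.0
```

```bash
python3 -c "
from h import *
print(get_obs()['tool_pos'],get_obs()['opening']);print(to(.5993,.0156,.30,30))"
```

```text
[0.47698972 0.18896249 0.33150745] 0.0431645138322697
[-21.13, 1.919, 3.147, -0.0, -0.0, 0.0]
```

arm_command(
  plan=[
    [[-19,1.7,2.8,0,0,0],[-19,1.7,2.8,0,0,0],[-19,1.7,2.8,0,0,0],[-19,1.7,2.8,0,0,0],[-19,1.7,2.8,0,0,0],[-19,1.7,2.8,0,0,0],[-19,1.7,2.8,0,0,0],[-19,1.7,2.8,0,0,0]],
  ],
)

```text
t: 1.77
tool_pos: [0.5858, 0.0353, 0.3036]
tool_rot: [-1.57, -2.72, 0.0]
contact_force: [-0.7, 0.7, -0.0]
opening: 0.0425
grip_force: 0.0
```

```bash
python3 -c "
from h import *
print(get_obs()['tool_pos'],get_obs()['dq'].round(3));print(to(.5993,.0156,.195,30))
p,d=get_image('top');cv2.imwrite('pics/a1.png',cv2.resize(p[130:270,160:335],None,fx=4,fy=4,interpolation=cv2.INTER_CUBIC))"
```

```text
[0.58584785 0.03529116 0.3035933 ] [ 0.022 -0.016  0.008 -0.001 -0.002 -0.002]
[-2.389, 0.188, 10.857, -0.001, -0.001, 0.0]
```

arm_command(
  plan=[
    [[-2.4,0.2,3,0,0,0],[-2.4,0.2,6,0,0,0],[-2.4,0.2,9,0,0,0],[-2.4,0.2,10.2,0,0,0],[-2.4,0.2,10.8,0,0,0],[-2.4,0.2,10.8,0,0,0],[-2.4,0.2,10.8,0,0,0]],
  ],
)

```text
t: 2.4
tool_pos: [0.6005, 0.0158, 0.1976]
tool_rot: [1.568, 2.72, 0.001]
contact_force: [0.4, 0.1, 0.1]
opening: 0.0427
grip_force: 0.0
```

arm_command(
  plan=[
    [[0,0,0,0,0,0],[0,0,0,0,0,0],[0,0,0,0,0,0],[0,0,0,0,0,0],[0,0,0,0,0,0],[0,0,0,0,0,0]],
  ],
  gripper=1,
)

```text
t: 2.9
tool_pos: [0.6011, 0.0151, 0.1986]
tool_rot: [1.569, 2.718, 0.003]
contact_force: [-0.2, 1.2, 7.3]
opening: 0.0189
grip_force: 40.5
```

```bash
python3 -c "
from h import *
print(get_obs()['tool_pos'],get_obs()['opening'],get_obs()['grip_force']);print(to(.5993,.0156,.32,0));print(to(.43,.391,.32,0));print(to(.43,.391,.21,0))"
```

```text
[0.6011489  0.01511414 0.19856823] 0.01890149766488706 40.49080431461334
[0.11, -0.094, -12.144, 0.004, 0.001, 0.524]
[41.084, 4.029, -12.214, 0.004, 0.001, 0.524]
[41.106, 3.991, -1.214, 0.004, 0.001, 0.524]
```

arm_command(
  plan=[
    [[0,0,-3,0,0,0],[0,0,-6,0,0,0],[0,0,-9,0,0,0],[3,0.3,-12,0,0,0.1],[6.5,0.6,-12.2,0,0,0.2],[10,1,-12.2,0,0,0.3],[13.5,1.3,-12.2,0,0,0.4],[17,1.7,-12.2,0,0,0.524],[20.5,2,-12.2,0,0,0.524],[24,2.3,-12.2,0,0,0.524],[27.5,2.7,-12.2,0,0,0.524],[31,3,-12.2,0,0,0.524]],
  ],
)

```text
t: 3.9
tool_pos: [0.4698, 0.2999, 0.3184]
tool_rot: [2.221, 2.221, 0.001]
contact_force: [0.9, 0.4, 0.2]
opening: 0.0189
grip_force: 39.7
```

```bash
python3 -c "
from h import *
print(get_obs()['tool_pos'],get_obs()['opening'],get_obs()['grip_force']);print(to(.43,.391,.32,0));print(to(.43,.391,.21,0))"
```

```text
[0.46981573 0.29987748 0.31840372] 0.01887893818973871 39.677526354789734
[9.111, -3.983, -0.16, 0.001, -0.0, -0.0]
[9.109, -3.99, 10.84, 0.001, -0.0, -0.0]
```

arm_command(
  plan=[
    [[3.5,-1.5,0,0,0,0],[7,-3,0,0,0,0],[9.1,-4,1,0,0,0],[9.1,-4,4,0,0,0],[9.1,-4,7,0,0,0],[9.1,-4,10,0,0,0],[9.1,-4,10.8,0,0,0],[9.1,-4,10.8,0,0,0],[9.1,-4,10.8,0,0,0]],
  ],
)

```text
t: 4.65
tool_pos: [0.4312, 0.3896, 0.2108]
tool_rot: [2.222, 2.221, 0.001]
contact_force: [0.4, 0.4, -0.4]
opening: 0.0188
grip_force: 39.7
```

arm_command(
  plan=[
    [[0,0,0,0,0,0],[0,0,0,0,0,0],[0,0,0,0,0,0],[0,0,0,0,0,0],[0,0,-3,0,0,0],[0,0,-6,0,0,0],[0,0,-10,0,0,0],[0,0,-12,0,0,0],[0,0,-12,0,0,0]],
  ],
  gripper=0.1,
)

```text
t: 5.4
tool_pos: [0.4324, 0.3906, 0.3381]
tool_rot: [2.22, 2.22, 0.02]
contact_force: [1.5, -0.2, 1.2]
opening: 0.0382
grip_force: 0.0
```

```bash
python3 -c "
from h import *
print(get_obs()['tool_pos'],get_obs()['opening'],get_obs()['grip_force']);print(to(.6206,-.106,.32,7));print(to(.6206,-.106,.2,7))"
```

```text
[0.43240517 0.39064384 0.33809583] 0.038243732397580735 0.0
[-49.678, 18.8, 1.642, 0.011, -0.007, -0.122]
[-49.766, 18.672, 13.641, 0.011, -0.007, -0.122]
```

arm_command(
  plan=[
    [[-46,17.4,1.6,0,0,-0.122],[-46,17.4,1.6,0,0,-0.122],[-46,17.4,1.6,0,0,-0.122],[-46,17.4,1.6,0,0,-0.122],[-46,17.4,1.6,0,0,-0.122],[-46,17.4,1.6,0,0,-0.122],[-46,17.4,1.6,0,0,-0.122],[-46,17.4,1.6,0,0,-0.122],[-46,17.4,1.6,0,0,-0.122],[-46,17.4,1.6,0,0,-0.122],[-46,17.4,1.6,0,0,-0.122],[-46,17.4,1.6,0,0,-0.122]],
  ],
)

```text
t: 6.4
tool_pos: [0.6051, -0.0731, 0.3135]
tool_rot: [-2.083, -2.351, 0.001]
contact_force: [0.5, -0.2, 0.5]
opening: 0.0382
grip_force: 0.0
```

```bash
python3 -c "
from h import *
print(get_obs()['tool_pos'],get_obs()['opening'],get_obs()['grip_force']);print(to(.6206,-.106,.2,7))
p,d=get_image('scene');cv2.imwrite('pics/a2.png',p)"
```

```text
[ 0.6050702  -0.07309091  0.31352154] 0.038219864140745026 0.0
[-3.452, 1.149, 11.352, -0.0, 0.0, -0.001]
```

View pics/a2.png

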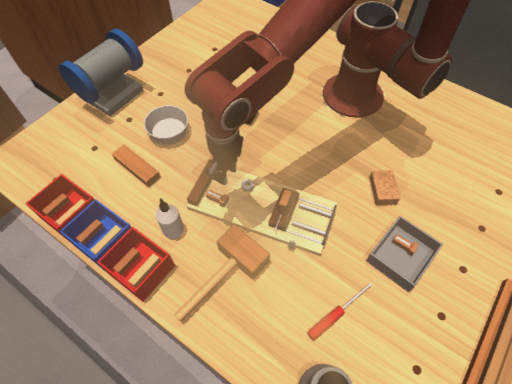

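The scene shows dog A lying in the grey box at (405,243); dog B (217,198) and the collar (248,186) are untouched.

arm_command(
  plan=[
    [[-3.4,1.1,1,0,0,0],[-3.4,1.1,4,0,0,0],[-3.4,1.1,7.5,0,0,0],[-3.4,1.1,10.3,0,0,0],[-3.4,1.1,11.2,0,0,0],[-3.4,1.1,11.2,0,0,0],[-3.4,1.1,11.2,0,0,0]],
  ],
)

```text
t: 7.03
tool_pos: [0.62, -0.1026, 0.2024]
tool_rot: [-2.082, -2.353, 0.0]
contact_force: [-0.0, -0.0, 0.9]
opening: 0.0385
grip_force: 0.0
```

arm_command(
  plan=[
    [[0,0,0,0,0,0],[0,0,0,0,0,0],[0,0,0,0,0,0],[0,0,0,0,0,0],[0,0,0,0,0,0],[0,0,0,0,0,0]],
  ],
  gripper=1,
)

```text
t: 7.53
tool_pos: [0.6212, -0.103, 0.2051]
tool_rot: [2.079, 2.35, 0.004]
contact_force: [-0.5, 0.7, 6.9]
opening: 0.0184
grip_force: 41.1
```

```bash
python3 -c "
from h import *
print(get_obs()['tool_pos'],get_obs()['opening'],get_obs()['grip_force']);print(to(.488,.391,.32,0))"
```

```text
[ 0.62119983 -0.10303724  0.20514622] 0.018357946249973042 41.13178074359894
[50.638, -7.148, -11.608, 0.005, 0.001, 0.122]
```

arm_command(
  plan=[
    [[0,0,-3,0,0,0],[0,0,-6,0,0,0],[0,0,-9,0,0,0],[3,-0.4,-11.6,0,0,0.06],[6.5,-0.9,-11.6,0,0,0.122],[10.2,-1.4,-11.6,0,0,0.122],[13.9,-2,-11.6,0,0,0.122],[17.6,-2.5,-11.6,0,0,0.122],[21.5,-3,-11.6,0,0,0.122],[25.3,-3.6,-11.6,0,0,0.122],[29.3,-4.1,-11.6,0,0,0.122],[33.3,-4.7,-11.6,0,0,0.122]],
  ],
)

```text
t: 8.53
tool_pos: [0.5319, 0.2236, 0.3189]
tool_rot: [2.221, 2.221, 0.002]
contact_force: [0.7, -0.5, -0.1]
opening: 0.0186
grip_force: 40.4
```

```bash
python3 -c "
from h import *
print(get_obs()['tool_pos'],get_obs()['opening'],get_obs()['grip_force']);print(to(.488,.391,.32,0));print(to(.488,.391,.212,0))"
```

```text
[0.5318907  0.22363589 0.31893855] 0.01857846695147318 40.399773716926575
[16.735, -4.394, -0.106, 0.002, -0.0, -0.0]
[16.731, -4.41, 10.694, 0.002, -0.0, -0.0]
```

arm_command(
  plan=[
    [[3.8,-1,0,0,0,0],[7.6,-2,0,0,0,0],[11.4,-3,0,0,0,0],[15,-4,0,0,0,0],[16.7,-4.4,1,0,0,0],[16.7,-4.4,4,0,0,0],[16.7,-4.4,7.5,0,0,0],[16.7,-4.4,10,0,0,0],[16.7,-4.4,10.6,0,0,0],[16.7,-4.4,10.6,0,0,0],[16.7,-4.4,10.6,0,0,0]],
  ],
)

```text
t: 9.45
tool_pos: [0.4892, 0.3892, 0.2134]
tool_rot: [2.221, 2.221, 0.002]
contact_force: [0.8, -0.4, 0.2]
opening: 0.0184
grip_force: 40.4
```

arm_command(
  plan=[
    [[0,0,0,0,0,0],[0,0,0,0,0,0],[0,0,0,0,0,0],[0,0,0,0,0,0],[0,0,-3,0,0,0],[0,0,-6,0,0,0],[0,0,-10,0,0,0],[0,0,-12,0,0,0],[0,0,-12,0,0,0]],
  ],
  gripper=0.2,
)

```text
t: 10.2
tool_pos: [0.4903, 0.3899, 0.3404]
tool_rot: [2.219, 2.219, 0.02]
contact_force: [1.4, 0.9, 1.2]
opening: 0.0342
grip_force: 0.0
```

```bash
python3 -c "
from h import *
print(get_obs()['tool_pos'],get_obs()['opening'],get_obs()['grip_force']);print(to(.5361,-.0615,.32,0));print(to(.5361,-.0615,.2,0))"
```

```text
[0.49029539 0.38993882 0.34040703] 0.034157238685034993 0.0
[-45.157, 4.557, 1.781, 0.011, -0.007, 0.0]
[-45.24, 4.424, 13.78, 0.011, -0.007, 0.0]
```

arm_command(
  plan=[
    [[-42,4.3,1.6,0,0,0],[-42,4.3,1.6,0,0,0],[-42,4.3,1.6,0,0,0],[-42,4.3,1.6,0,0,0],[-42,4.3,1.6,0,0,0],[-42,4.3,1.6,0,0,0],[-42,4.3,1.6,0,0,0],[-42,4.3,1.6,0,0,0],[-42,4.3,1.6,0,0,0],[-42,4.3,1.6,0,0,0],[-42,4.3,1.6,0,0,0],[-42,4.3,1.6,0,0,0]],
  ],
  gripper=-0.5,
)

```text
t: 11.2
tool_pos: [0.5316, -0.0333, 0.3155]
tool_rot: [-2.226, -2.216, 0.001]
contact_force: [0.8, 0.4, 0.3]
opening: 0.0642
grip_force: 0.0
```

```bash
python3 -c "
from h import *
print(get_obs()['tool_pos'],get_obs()['opening'],get_obs()['grip_force']);print(to(.5361,-.0615,.196,0))
p,d=get_image('scene');cv2.imwrite('pics/a3.png',cv2.resize(p[140:300,150:460],None,fx=2.5,fy=2.5,interpolation=cv2.INTER_CUBIC))"
```

```text
[ 0.53159249 -0.03325536  0.31552646] 0.06416834042020714 0.0
[-2.824, 0.473, 11.952, -0.001, -0.0, -0.004]
```

View pics/a3.png

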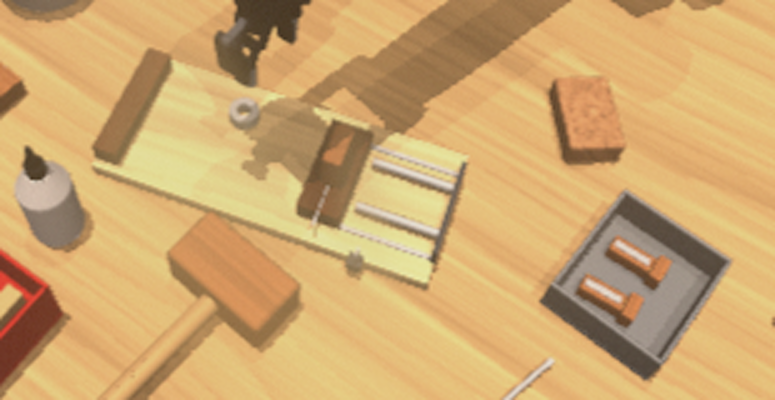

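Both dogs lie in the box (crop 610,298 and 638,262); the collar stands alone on the bed at (243,112). On to the collar.

arm_command(
  plan=[
    [[-2.8,0.5,1,0,0,0],[-2.8,0.5,4,0,0,0],[-2.8,0.5,7.5,0,0,0],[-2.8,0.5,10.3,0,0,0],[-2.8,0.5,12,0,0,0],[-2.8,0.5,12,0,0,0],[-2.8,0.5,12,0,0,0]],
  ],
)

```text
t: 11.83
tool_pos: [0.5363, -0.0573, 0.1951]
tool_rot: [-2.217, -2.222, 0.002]
contact_force: [-0.0, 0.0, 0.9]
opening: 0.0639
grip_force: 0.0
```

arm_command(
  plan=[
    [[0,0,0,0,0,0],[0,0,0,0,0,0],[0,0,0,0,0,0],[0,0,0,0,0,0],[0,0,0,0,0,0],[0,0,0,0,0,0]],
  ],
  gripper=1,
)

```text
t: 12.33
tool_pos: [0.5379, -0.059, 0.1987]
tool_rot: [2.22, 2.219, 0.004]
contact_force: [-0.7, 1.7, 6.2]
opening: 0.0343
grip_force: 39.5
```

```bash
python3 -c "
from h import *
print(get_obs()['tool_pos'],get_obs()['opening'],get_obs()['grip_force']);print(to(.505,-.4033,.32,0))"
```

```text
[ 0.5379229  -0.05896291  0.19872765] 0.03433527476586448 39.545982386916876
[-34.434, -3.241, -12.141, 0.004, -0.0, -0.0]
```

arm_command(
  plan=[
    [[0,0,-3,0,0,0],[0,0,-6,0,0,0],[0,0,-9,0,0,0],[-3,-0.3,-12,0,0,0],[-6.5,-0.6,-12,0,0,0],[-10.2,-1,-12,0,0,0],[-13.9,-1.3,-12,0,0,0],[-17.6,-1.7,-12,0,0,0],[-21.5,-2,-12,0,0,0],[-25.3,-2.4,-12,0,0,0],[-29,-2.7,-12,0,0,0],[-31,-3,-12,0,0,0]],
  ],
)

```text
t: 13.33
tool_pos: [0.5059, -0.3727, 0.3171]
tool_rot: [2.222, 2.216, -0.002]
contact_force: [-0.4, 0.2, -0.0]
opening: 0.0342
grip_force: 40.2
```

```bash
python3 -c "
from h import *
print(get_obs()['tool_pos'],get_obs()['opening'],get_obs()['grip_force']);print(to(.505,-.4033,.207,0))"
```

```text
[ 0.50593555 -0.37268438  0.31713142] 0.034231579627504984 40.232706181705
[-3.032, -0.1, 11.021, 0.001, 0.003, -0.003]
```

arm_command(
  plan=[
    [[-3,-0.1,0,0,0,0],[-3,-0.1,3,0,0,0],[-3,-0.1,6.5,0,0,0],[-3,-0.1,9.5,0,0,0],[-3,-0.1,11,0,0,0],[-3,-0.1,11,0,0,0],[-3,-0.1,11,0,0,0]],
  ],
)

```text
t: 13.92
tool_pos: [0.5058, -0.399, 0.2062]
tool_rot: [-2.221, -2.221, 0.0]
contact_force: [0.7, -0.3, 0.2]
opening: 0.0339
grip_force: 40.2
```

arm_command(
  plan=[
    [[0,0,0,0,0,0],[0,0,0,0,0,0],[0,0,0,0,0,0],[0,0,0,0,0,0],[0,0,-3,0,0,0],[0,0,-6,0,0,0],[0,0,-10,0,0,0],[0,0,-14,0,0,0],[0,0,-16,0,0,0],[0,0,-16,0,0,0]],
  ],
  gripper=-0.15,
)

```text
t: 14.75
tool_pos: [0.5069, -0.4, 0.3754]
tool_rot: [2.211, 2.212, 0.0]
contact_force: [0.2, -0.4, 1.3]
opening: 0.0493
grip_force: 0.0
```

```bash
python3 -c "
from h import *
print(get_obs()['tool_pos'],get_obs()['opening'],get_obs()['grip_force'])
print(to(.5422,.0698,.33,104.65))
# precise blade / pointer from both cameras now that arm is clear
p,d=get_image('top');q,e=get_image('scene')
a=cv2.resize(p[180:235,180:260],None,fx=9,fy=9,interpolation=cv2.INTER_CUBIC)[:,:400]
a=cv2.resize(p[178:238,182:222],None,fx=9,fy=9,interpolation=cv2.INTER_CUBIC)
b=cv2.resize(q[205:265,270:315],None,fx=9,fy=9,interpolation=cv2.INTER_CUBIC)
t=cv2.resize(q[100:150,138:195],None,fx=5,fy=5)
cv2.imwrite('pics/a4.png',np.hstack([a,b]));cv2.imwrite('pics/tin.png',t)"
```

```text
[ 0.50686182 -0.40004126  0.37538078] 0.049251057684418544 0.0
[47.027, 3.496, 4.101, 0.015, 0.002, 1.315]
```

View pics/a4.png

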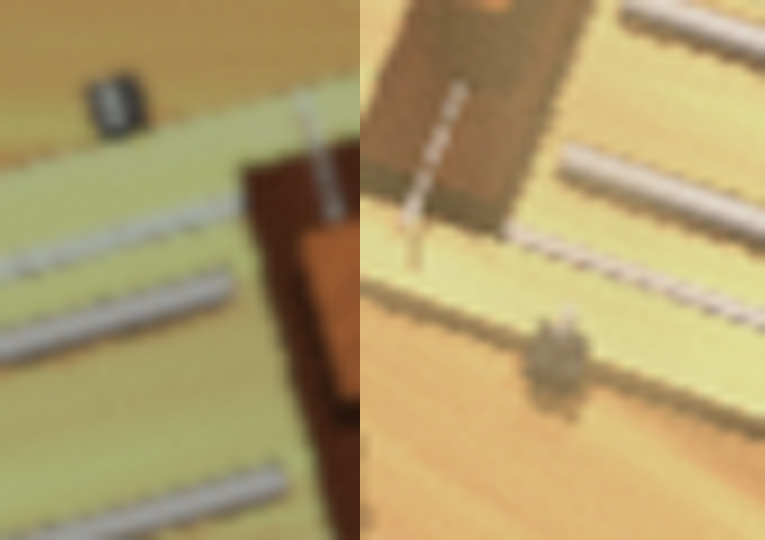

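View pics/tin.png

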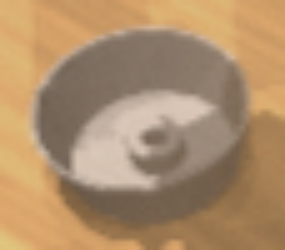

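The collar lies in the tin. The blade top shows at top-crop (115,103) and scene-crop (565,315); the pointer tip at (303,92) and (412,218).

```bash
python3 - <<'E'
from h import *
np.set_printoptions(precision=4,suppress=True)
a=np.radians(14.65);C=np.array([.5583,.0066]);X=np.array([np.cos(a),np.sin(a)]);Y=np.array([-np.sin(a),np.cos(a)])
f=lambda p:(np.array([(p[:2]-C)@X,(p[:2]-C)@Y])*1000).round(1)
t=lambda u,v:(182+u/9-.44,178+v/9-.44); s=lambda u,v:(270+(u-360)/9-.44,205+v/9-.44)
for z in(.02,.03,.036,.044):print("z",z,"blade",f(w("top",*t(115,103),z)),f(w("scene",*s(565,315),z)),"ptr",f(w("top",*t(303,92),z)),f(w("scene",*s(412,218),z)),f(w("scene",*s(412,230),z)))
E
```

```text
z 0.02 blade [ 96.8 121.7] [ 75.9 116.4] ptr [84.6 66.7] [62.3 62.4] [66.1 63.8]
z 0.03 blade [ 94. 121.] [ 80.5 117.1] ptr [82.  66.4] [67.  63.7] [70.8 65.1]
z 0.036 blade [ 92.4 120.5] [ 83.3 117.5] ptr [80.4 66.3] [69.9 64.5] [73.6 65.8]
z 0.044 blade [ 90.2 119.9] [ 87.  118.1] ptr [78.3 66. ] [73.7 65.5] [77.4 66.9]
```

arm_command(
  plan=[
    [[45,3.3,4,0,0,1.315],[45,3.3,4,0,0,1.315],[45,3.3,4,0,0,1.315],[45,3.3,4,0,0,1.315],[45,3.3,4,0,0,1.315],[45,3.3,4,0,0,1.315],[45,3.3,4,0,0,1.315],[45,3.3,4,0,0,1.315],[45,3.3,4,0,0,1.315],[45,3.3,4,0,0,1.315],[45,3.3,4,0,0,1.315],[45,3.3,4,0,0,1.315]],
  ],
  force=80,
)

```text
t: 15.85
tool_pos: [0.5375, 0.0543, 0.3231]
tool_rot: [-3.114, -0.398, 0.007]
contact_force: [-0.4, 0.3, -0.5]
opening: 0.0489
grip_force: 0.0
```

```bash
python3 -c "
from h import *
print(get_obs()['tool_pos'],get_obs()['q'],get_obs()['opening'])
print(to(.5422,.0698,.33,104.65))"
```

```text
[0.53750508 0.05429845 0.32307769] [-3.73463157e-02 -8.40580452e-02  1.88746881e+00  1.25535744e-03
  1.34298454e+00  1.27872964e+00] 0.04892232459747985
[0.842, -1.384, -0.692, -0.003, 0.004, -0.001]
```

arm_command(
  plan=[
    [[0.8,-1.4,0,0,0,0],[0.8,-1.4,0,0,0,0],[0.8,-1.4,0,0,0,0]],
  ],
)

```text
t: 16.1
tool_pos: [0.5423, 0.0671, 0.324]
tool_rot: [-3.115, -0.403, 0.006]
contact_force: [0.3, -0.7, 0.4]
opening: 0.0489
grip_force: 0.0
```

```bash
python3 -c "
from h import *
print(get_obs()['tool_pos'])
print(to(.5422,.0698,.228,104.65))"
```

```text
[0.54226943 0.06709372 0.32396679]
[0.098, -0.258, 9.597, -0.001, 0.004, 0.002]
```

arm_command(
  plan=[
    [[0,-0.2,2,0,0,0],[0,-0.2,5,0,0,0],[0,-0.2,7.5,0,0,0],[0,-0.2,9,0,0,0],[0,-0.2,9.6,0,0,0],[0,-0.2,9.6,0,0,0],[0,-0.2,9.6,0,0,0]],
  ],
)

```text
t: 16.68
tool_pos: [0.5426, 0.0678, 0.2303]
tool_rot: [3.116, 0.399, -0.0]
contact_force: [0.2, -1.5, 0.9]
opening: 0.0494
grip_force: 0.0
```

arm_command(
  plan=[
    [[0,0,0,0,0,0],[0,0,0,0,0,0],[0,0,0,0,0,0],[0,0,0,0,0,0],[0,0,0,0,0,0],[0,0,0,0,0,0]],
  ],
  gripper=1,
)

```text
t: 17.18
tool_pos: [0.5429, 0.0695, 0.2322]
tool_rot: [-3.113, -0.401, -0.004]
contact_force: [-3.6, 6.3, 4.5]
opening: 0.0212
grip_force: 80.4
```

```bash
python3 -c "
from h import *
o=get_obs();print(o['tool_pos'],o['contact_force'],o['opening'],o['grip_force'],Ro.from_rotvec(o['tool_rot']).as_matrix().round(3))"
```

```text
[0.54289897 0.06952065 0.23217156] [-3.61815738  6.28047445  4.53953175] 0.02120928118637734 80.376877784729 [[ 0.967  0.253  0.002]
 [ 0.253 -0.967  0.003]
 [ 0.003 -0.002 -1.   ]]
```

arm_command(
  plan=[
    [[0,-0.6,0,0,0,0],[0,-1.2,0,0,0,0],[0,-1.8,0,0,0,0],[0,-2.5,0,0,0,0],[0,-3.2,0,0,0,0],[0,-3.9,0,0,0,0],[0,-4.5,0,0,0,0],[0,-5,0,0,0,0],[0,-5.4,0,0,0,0],[0,-5.4,0,0,0,0],[0,-5.4,0,0,0,0],[0,-5.4,0,0,0,0]],
  ],
)

```text
t: 18.18
tool_pos: [0.5298, 0.1195, 0.2322]
tool_rot: [3.112, 0.4, 0.005]
contact_force: [-0.7, -9.8, 4.9]
opening: 0.0214
grip_force: 80.3
```

```bash
python3 -c "
from h import *
o=get_obs();print(o['tool_pos'],o['contact_force'],o['opening'],o['grip_force'])
print((o['tool_pos']-[.5429,.0695,.232])@[-.253,.967,0])
p,d=get_image('top');q,e=get_image('scene')
a=cv2.resize(p[178:238,182:222],None,fx=9,fy=9,interpolation=cv2.INTER_CUBIC)
b=cv2.resize(q[205:265,270:315],None,fx=9,fy=9,interpolation=cv2.INTER_CUBIC)
cv2.imwrite('pics/a5.png',np.hstack([a,b]))"
```

```text
[0.52981079 0.11954845 0.23217131] [-0.73247399 -9.81939922  4.92074348] 0.021373474209577706 80.28344392776489
0.05170842458292899
```

View pics/a5.png

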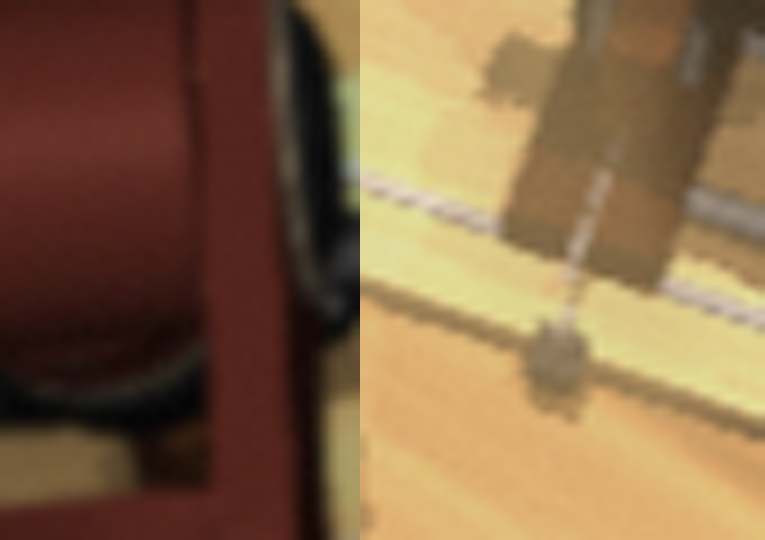

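arm_command(
  plan=[
    [[0,-0.2,0,0,0,0],[0,-0.2,0,0,0,0],[0,-0.2,0,0,0,0],[0,-0.2,0,0,0,0],[0,-0.2,0,0,0,0],[0,-0.2,0,0,0,0]],
  ],
)

```text
t: 18.78
tool_pos: [0.5293, 0.1213, 0.2322]
tool_rot: [3.112, 0.4, 0.005]
contact_force: [-0.9, -10.2, 4.2]
opening: 0.0209
grip_force: 80.3
```

```bash
python3 -c "
from h import *
o=get_obs();print(o['tool_pos'],o['contact_force'],o['opening'],o['grip_force'])
print((o['tool_pos']-[.5429,.0695,.232])@[-.253,.967,0])
q=np.mean([get_image('scene')[0].astype(float) for _ in range(6)],0)
b=cv2.resize(q[215:253,275:311],None,fx=15,fy=15,interpolation=cv2.INTER_CUBIC)
# overlay ticks: jig-x line through tip plane z=.044 for blade y=119 (red) / 122 (blue) 
c=calibration('scene');P=np.linalg.inv(c['pose'])
def pr(x,y,z):
    a=np.radians(14.65);pt=[.5583+x*np.cos(a)-y*np.sin(a),.0066+x*np.sin(a)+y*np.cos(a),z,1]
    k=P@pt;return c['cx']-k[0]/k[2]*c['fx'],c['cy']+k[1]/k[2]*c['fy']
for x in(.03,.076,.088):print(x,np.round(pr(x,.119,.044),2))
b=np.clip((b-60)*1.4,0,255)
cv2.imwrite('pics/a6.png',b)"
```

```text
[0.52934838 0.12133452 0.23218109] [ -0.93664094 -10.18864859   4.18297619] 0.020912872290865515 80.3186845779419
0.053552541111198976
0.03 [299.36 221.74]
0.076 [293.98 236.14]
0.088 [292.53 240.  ][ WARN:0@3.392] global loadsave.cpp:1063 imwrite_ Unsupported depth image for selected encoder is fallbacked to CV_8U.
```

View pics/a6.png

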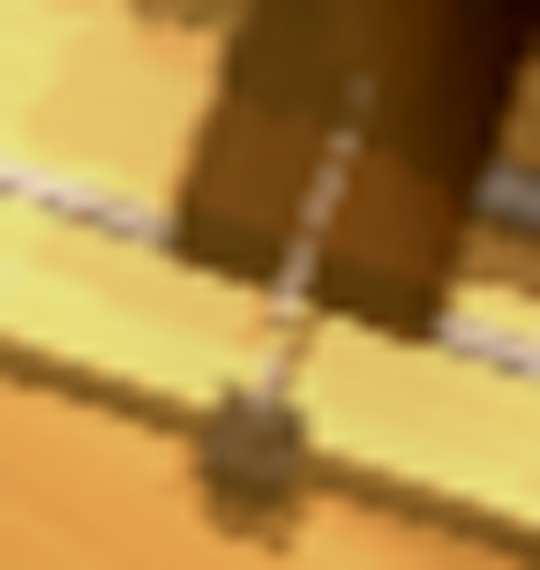

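arm_command(
  plan=[
    [[0,-0.1,0,0,0,0],[0,-0.1,0,0,0,0],[0,-0.1,0,0,0,0],[0,-0.1,0,0,0,0],[0,-0.1,0,0,0,0],[0,-0.1,0,0,0,0],[0,-0.1,0,0,0,0],[0,-0.1,0,0,0,0],[0,-0.1,0,0,0,0],[0,-0.1,0,0,0,0],[0,-0.1,0,0,0,0],[0,-0.1,0,0,0,0]],
  ],
)

```text
t: 20.08
tool_pos: [0.5291, 0.1223, 0.2322]
tool_rot: [3.112, 0.4, 0.005]
contact_force: [0.2, -10.4, 5.2]
opening: 0.021
grip_force: 80.2
```

```bash
python3 -c "
from h import *
o=get_obs();print(o['tool_pos'],o['contact_force'],o['grip_force'],o['dq'].round(3))
print((o['tool_pos']-[.5429,.0695,.232])@[-.253,.967,0])
print(finish_job())"
```

```text
[0.52909626 0.12229891 0.23216808] [  0.24532711 -10.36673969   5.23797383] 80.22316575050354 [-0.001 -0.     0.001 -0.003  0.001  0.001]
0.05454889034764594
the job is handed in; nothing more can be done
None
```

I handed the job in at about 20 s: both dogs are in the grey box, the collar is in the tin, and the jaw is held about 54.5 mm open at 80 N, level with the marker to an estimated 2 mm; the judge returned no verdict.

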